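# Scan the new label roll and hold the label printer's roll guide open

### The job

Help me change the roll in the label printer: first turn the new label roll, on the spot where it stands, until the yellow code sticker on its side faces the scanner's window, and leave it standing there by itself to be scanned. Then pull the printer's spring-loaded roll guide out by its blue tab until its pointer is level with the red mark on the width scale and keep it there, finishing while you still hold it (it springs shut when let go), so that I can drop the roll in. Leave the red mark and the other things on the worktop as they are.

Things in the scene. Friction and masses are not known exactly. Their poses are not given: they have to be found in the camera images.
- label_roll: new roll of labels on end on the worktop, loose: white cylinder, 56 mm diameter, 76 mm high, 0.16 kg, brown core in its top. Origin at the centre of its underside, z up its axis; +x points out through the middle of the yellow code sticker (black bars), which covers 70 degrees of the side and folds over the top rim, so it also shows from above. It starts turned any way but facing the scanner
- scanner: dark hands-free code scanner on a round 80 mm foot, 138 mm high, fixed to the worktop. Origin at the centre of the foot's underside; its window looks along its -x axis. The roll stands 105 to 116 mm from the origin along -x and within 10 mm of that axis
- scanner_window (a point): middle of the scanner's red-black window, 18 mm in front (-x) of the scanner's origin and 90 mm above the worktop; same axes as the scanner
- printer: label printer fixed to the worktop, 200 mm deep (x), 180 wide (y), rim 93 mm high; lid open at the back (+x), leaning away, 212 mm high. Origin at the centre of its underside, front faces -x. Two black round roll guides face each other in its open bay and are geared to move apart symmetrically along y. It stands left or right of the scanner
- roll_guide (a joint): travel of the left guide, the one with the blue tab, in m: 0 as sprung shut (it starts there), grows as it is pulled along the printer's +y (to its left, away from the other guide), end stop at 0.042. The spring pushes back with about 5.5 N at 0, about 12 N at 0.035. The other guide mirrors it
- guide_tab (a point): centre of the top face of the left guide's blue upright pull tab, 137 mm above the worktop; axes as the printer's. The tab is 24 mm along the printer's x, 12 mm along y, free all round from its top down to 92 mm above the worktop (below that a 5 mm wide pointer arm leads forward from it along -x); it can be pinched from above across x or across y
- guide_pointer (a point): tip of the blue pointer arm that runs forward from the guide to the scale, 89 mm above the worktop; moves with the guide; axes as the printer's. The guide is right when this point and the red mark are at the same place along the printer's y
- red_mark (a point): point of the small red index (10 mm wide) on the white width scale at the front edge of the roll bay, 89 mm above the worktop; same axes as the printer
- width_index (a joint): where the red index is set, in m, on the same count as joint roll_guide: pointer and mark are level when the two values are equal. 0.026 to 0.035; friction keeps it, leave it there
- staple_box: small blue carton of staples, 38 x 82 x 28 mm, loose, to the left of the work; leave alone
- mug: white mug with blue dots, 92 mm across and 93 mm high, loose, to the right; leave alone
- stapler: black desk stapler, 38 x 170 x 50 mm, loose, on the left in front of the paper trimmer; leave alone
Things that resemble listed ones, but are neither listed nor needed, are in the scene too. Several things have the shape of the label_roll; the one meant has the colours described above.

How it is judged:
By the outcome, as a careful person would: the job done as asked, in the order asked, and still so for the second after the job is handed in, while the arm keeps its last pose, push and grip.
It also fails if it takes over 72 s, if anything falls off the work surface, if the arm or the gripper's body presses on something with over 40 N, if the wrist force passes 120 N, or if a joint passes its speed limit or range.

### The arm

A 7-joint arm with a two-finger parallel gripper is mounted at the origin on a cart in front of the work surface, level with it; the furniture and walls round the work are solid. World frame = base frame: x ahead of the robot, y to its left, z up, the work surface at z = 0. Lengths are in m, angles in rad, forces in N, time in s.
With the tool pointing down it reaches from about 0.4 to 0.875 m from the base axis. Payload 19.3 kg.
Tool frame: the origin (TCP) lies on the centre line of the jaws, within the pads' length; the fingertips stand 14 mm ahead of it and the grasp point (between the pads) lies 5 mm behind it (bot.tip_extent is the distance from the TCP to the fingertips, in m); z points along the fingers, y is the line along which they close (so a half turn about z gives the same grasp; the last joint's range is limited). The gripper opens to 85 mm and grips with 20 to 120 N. Pads are 22 mm wide; open, the fingers measure 114 mm over their backs; the gripper's body (76 mm by 85 mm) begins 54 mm behind the grasp point. The pads swing forward as they close: fully open they stand 13 mm farther back than shut.
Start: joints at [1.052, 0.521, -0.036, 1.599, 0.021, 1.021, -0.113], TCP at [0.271, -0.563, 0.245] pointing down, gripper open.
Joint ranges: [-2.91, 2.91], [-0.3, 2.13], [-1.5, 1.42], [0.17, 2.43], [-1.26, 4.41], [0.16, 1.93], [-2.52, 2.52]. Speed limits (rad/s): [1.89, 1.89, 2.39, 2.39, 3.01, 3.01, 3.01].

### API

Orientations are given as [roll, pitch, yaw] about the fixed x, y, z axes, in that order (R = Rz(yaw) Ry(pitch) Rx(roll)).
In Python, from workcell import monitor, grab_frame, camera_model, bot gives the robot as it stands.
- The arm moves only by the tool move_arm, never from a script. Its argument "moves" is a list of rows, each a list of 4 numbers: the shift along the world's x, y, z in mm, then the turn about the world's z in rad. A call has 1 to 12 rows; each row is the pose to reach, as a shift and turn from the pose commanded when the call began; what a row does not reach only later rows make up. A row lasts 1/8 s, in which the tool goes at most 62.5 mm and 10.7 degrees, less where a joint would pass 70% of its speed; a pose out of reach is approached as far as the arm can. A call with a gripper value outside its range is refused whole. "gripper" is the opening, from 0 (shut) to 1 (fully open), set as the call begins (left out, the last holds). The fingers move at their own pace and stop on an object; "newtons" is the grip in N (left out, the last holds). Time passes only in rows, so rows that repeat a pose let the fingers close. It gives the time, the measured TCP pose, the force, the opening and the grip force at its end, in the units of the state.
- monitor.observe(): the state, without advancing time (a new reading comes with each control period).
- grab_frame(name): name is "scene" or "top" or "wrist"; returns the picture (420x560x3 uint8, blue, green, red); there is no depth.
- camera_model(name): a dict with "vfov" (degrees; the focal length in pixels is half the picture's height over the tangent of half this angle, whatever the lens; pixels are square), "cx", "cy" (the principal point, pixels), "k1" (the pictures are not rectified: a ray, as slopes to the right and down, at radius r is drawn at 1 + k1 r^2 times it, then the intrinsics apply), "R" (3x3) and "t" (3): a world point X has camera coordinates R X + t; the wrist camera has in their place "T_tool_cam" (4x4, takes a point from camera to tool coordinates, whose origin is the TCP and whose axes are the flange's). Camera axes: x right, y down, z forward; pixel columns grow to the right and rows downward; lengths in m; the calibration is good to about 2 mm. A picture is of the moment at which its call begins: read the wrist's pose just before it. camera_model takes no time and is no camera call.
- bot.job_done(): hands the job in; it is judged then, once.
The state is a dict: "clock": time; "qpos": joint angles; "qd": joint speeds; "joint_efforts": joint torques, N m; "position": TCP position; "tool_rot": TCP orientation; "force": force on the tool from outside, world axes, zero at the start; "moment": the same for the moment, N m; "grip_width": finger opening in m; "finger_force": force on a finger pad.
Only numpy, scipy, OpenCV 4.12 (cv2) and the standard library are available. Lean on these libraries where they do the work, as an engineer would, in place of code of your own. Each camera call takes 0.05 s, during which the arm holds its last target. There are 200 camera calls.

## Working session

There is one attempt and no reset: what is moved stays moved. The work goes in short steps, Python scripts to look and compute and a tool call to move; the robot and the scene stay as the last step left them, time stands still between calls to the robot, and variables do not carry over. Pictures are saved under pics/ and viewed, at most 10 in all, crops included, and the job is handed in when it is done.

Besides the shell and the picture viewer there is one more tool, called after "Emit:" by a JSON object that holds its "method" and its "body", one argument or row to a line. move_arm: Moves the arm, as the interface text tells. Its arguments: {"type":"object","properties":{"moves":{"type":"array","items":{"type":"array","items":{"type":"number"}}},"gripper":{"type":"number"},"newtons":{"type":"number"}},"required":["moves"]}

```bash
mkdir -p pics
cat > h.py <<'E'
import numpy as np, cv2
from workcell import monitor, grab_frame, camera_model, bot
from scipy.spatial.transform import Rotation as Ro
def cam(name,st=None):
    m=camera_model(name); f=210/np.tan(np.radians(m['vfov'])/2)
    if name=='wrist':
        st=st or monitor.observe()
        T=np.eye(4); T[:3,:3]=Ro.from_euler('xyz',st['tool_rot']).as_matrix(); T[:3,3]=st['position']
        W=T@np.array(m['T_tool_cam']); R=W[:3,:3].T; t=-R@W[:3,3]
    else: R=np.array(m['R']);t=np.array(m['t'])
    K=np.array([[f,0,m['cx']],[0,f,m['cy']],[0,0,1.]])
    return dict(K=K,d=np.array([m['k1'],0,0,0.]),R=R,t=t)
def ray(c,uv):
    p=cv2.undistortPoints(np.array([[uv]],float),c['K'],c['d'])[0,0]
    v=c['R'].T@np.array([p[0],p[1],1]); return -c['R'].T@c['t'], v/np.linalg.norm(v)
def atz(c,uv,z):
    o,v=ray(c,uv); return o+v*(z-o[2])/v[2]
def tri(*cu):
    A=0;b=0
    for c,uv in cu:
        o,v=ray(c,uv);P=np.eye(3)-np.outer(v,v);A=A+P;b=b+P@o
    return np.linalg.solve(A,b)
def proj(c,X):
    return cv2.projectPoints(np.array([X],float),cv2.Rodrigues(c['R'])[0],c['t'],c['K'],c['d'])[0][0,0]
E
python3 - <<'E'
from h import *
print(monitor.observe())
for n in('scene','top'):
    cv2.imwrite(f'pics/{n}0.png',cv2.resize(grab_frame(n),(784,588),interpolation=cv2.INTER_CUBIC)); c=cam(n); print(n,-c['R'].T@c['t'],c['K'][0,0],c['d'][0])
E
```

```text
{'clock': 0.0, 'qpos': array([ 1.05182163,  0.52203223, -0.03633934,  1.5999471 ,  0.02115831,
        1.02110425, -0.11283044]), 'qd': array([ 0.00058159, -0.00165627,  0.00026023, -0.00065627,  0.0009647 ,
       -0.00074704, -0.00043768]), 'joint_efforts': array([-7.67537858e-04, -9.27118492e+01,  1.97892107e+00, -3.69936597e+01,
        1.77793717e-02,  8.18223925e-03,  4.67597886e-05]), 'position': array([ 0.27102096, -0.56285164,  0.24473603]), 'tool_rot': array([-3.14048500e+00,  3.63804323e-05,  4.48721748e-01]), 'force': array([-0.86182618, -1.13132748, -0.69892076]), 'moment': array([-0.00657146,  0.02831581, -0.01522898]), 'finger_force': 0.0, 'grip_width': 0.08529922050390625}
scene [-0.48978522  0.35200324  1.28258335] 498.281806712191 -0.028776276482437357
top [ 0.37429607 -0.18017646  1.5553949 ] 475.4202908395535 0.0033455133821932363
```

View pics/scene0.png

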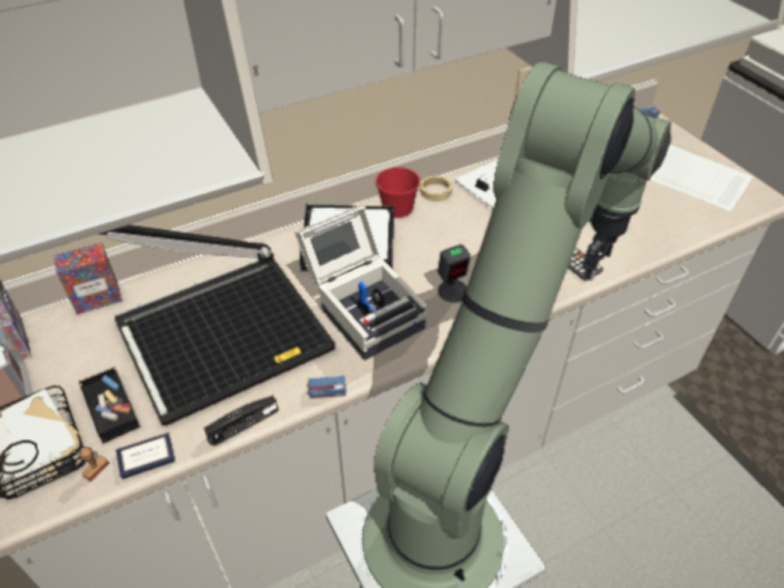

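View pics/top0.png

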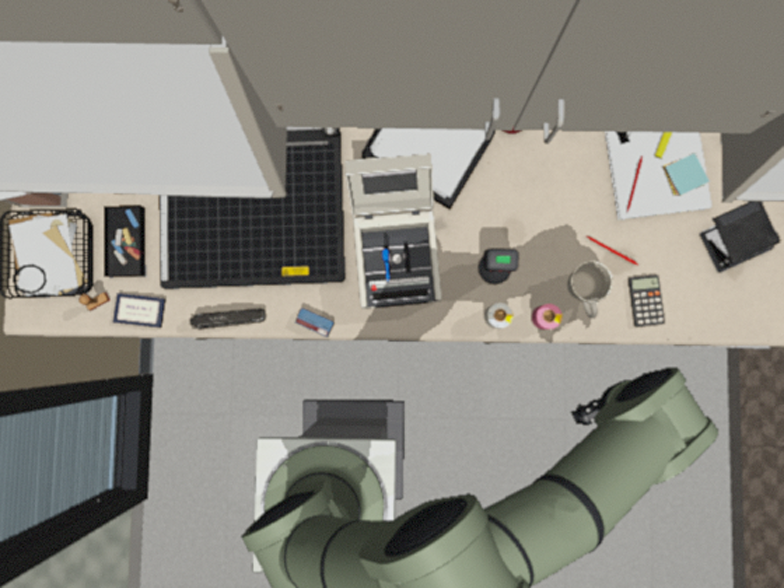

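The scene view shows the printer and scanner, but the arm hides the roll. In the enlarged top view the white roll is at about (500,317) with its yellow patch on the right. A pink decoy is at (547,318), the scanner at (497,263), the blue tab at (387,262) and the red mark at about (374,287). I'll enlarge both areas.

Run:
```python
from h import *
a=grab_frame('top'); 
r=cv2.resize(a[160:245,325:410],(595,595),interpolation=cv2.INTER_CUBIC) #7x
p=cv2.resize(a[145:225,240:325],(595,560),interpolation=cv2.INTER_CUBIC)
cv2.imwrite('pics/c1.png',r);cv2.imwrite('pics/c2.png',p)
```

```text
(no output)
```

View pics/c1.png

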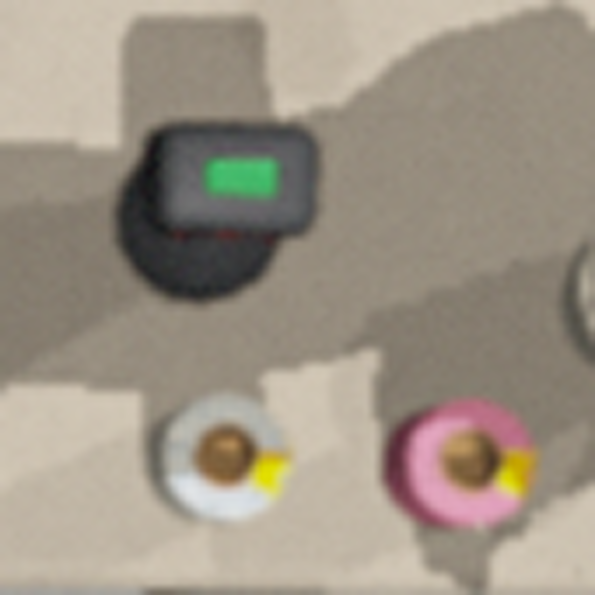

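View pics/c2.png

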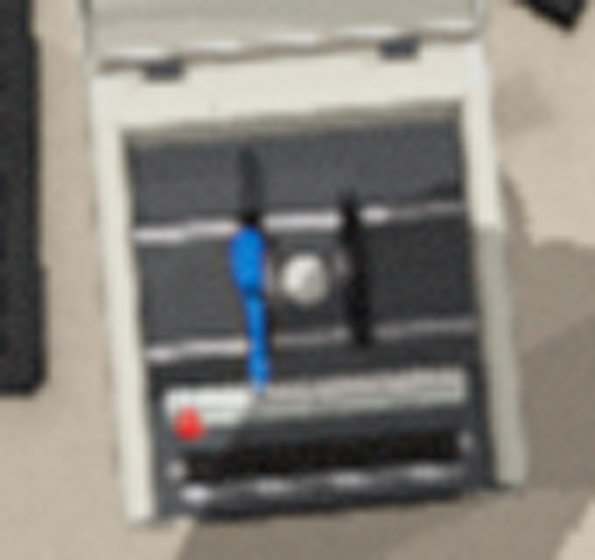

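c1 (7x): the white roll's top centre is at about (226,457), with the yellow sticker at (270,473). The scanner foot's centre is at (200,220) and the head's top spans (160..318, 122..235). c2 (7x): the tab's top is at about (249,250), the pointer tip at (262,388) and the red mark at (190,420).

Run:
```python
from h import *
c=cam('top')
f=lambda x,y,ox,oy:((x+.5)/7-.5+ox,(y+.5)/7-.5+oy)
for n,x,y,z in [('roll',226,457,.076),('core',225,453,.076),('stk',270,473,.076),('foot',199,220,.01),('hFL',165,225,.138),('hFR',308,237,.138),('hBL',162,125,.138),('hBR',318,128,.138),('green',242,177,.138),('grL',206,177,.138),('grR',279,177,.138),('pink',468,463,.076)]:
    print(n,atz(c,f(x,y,325,160),z).round(4))
for n,x,y,z in [('tab',249,250,.137),('ptr',262,388,.089),('red',190,415,.089),('FL',128,518,.093),('FR',518,485,.093),('BL',92,100,.093),('BR',478,72,.093),('scL',168,395,.089),('scR',465,375,.089)]:
    print(n,atz(c,f(x,y,240,145),z).round(4))
```

```text
roll [ 0.4371 -0.3881  0.076 ]
core [ 0.4388 -0.3876  0.076 ]
stk [ 0.4302 -0.4076  0.076 ]
foot [ 0.5503 -0.3844  0.01  ]
hFL [ 0.5334 -0.3529  0.138 ]
hFR [ 0.5291 -0.4141  0.138 ]
hBL [ 0.5765 -0.3514  0.138 ]
hBR [ 0.5762 -0.4183  0.138 ]
green [ 0.5546 -0.3858  0.138 ]
grL [ 0.5543 -0.3704  0.138 ]
grR [ 0.5548 -0.4017  0.138 ]
pink [ 0.436  -0.4955  0.076 ]
tab [ 0.5648 -0.1335  0.137 ]
ptr [ 0.5098 -0.1387  0.089 ]
red [ 0.4974 -0.1071  0.089 ]
FL [ 0.4512 -0.0809  0.093 ]
FR [ 0.4683 -0.2523  0.093 ]
BL [ 0.6369 -0.0611  0.093 ]
BR [ 0.652  -0.2325  0.093 ]
scL [ 0.5061 -0.0972  0.089 ]
scR [ 0.5169 -0.2285  0.089 ]
```

Emit:
{"method": "move_arm", "body": {
  "moves": [
    [28, 29, 0, -0.1],
    [56, 58, 0, -0.2],
    [83, 88, 0, -0.3],
    [111, 117, 0, -0.4],
    [138, 146, 0, -0.5],
    [166, 175, 0, -0.58],
    [166, 175, 0, -0.58],
    [166, 175, 0, -0.58]
  ],
  "gripper": 1
}}

```text
clock: 1.15
position: [0.4367, -0.3885, 0.2452]
tool_rot: [3.141, 0.0, -0.131]
force: [-0.6, 0.4, 0.1]
grip_width: 0.0855
finger_force: 0.0
```

Run:
```python
from h import *
s=monitor.observe();print(s['clock'],s['position'],s['tool_rot'],s['qpos'][6])
a=grab_frame('wrist');cv2.imwrite('pics/w1.png',cv2.resize(a,None,fx=1.4,fy=1.4,interpolation=cv2.INTER_CUBIC))
c=cam('wrist',s);print(-c['R'].T@c['t'],c['R'])
```

```text
1.15 [ 0.43673443 -0.38845033  0.24516206] [ 3.14137594e+00  4.75256196e-04 -1.30672412e-01] -1.0482915487137061
[ 0.50581686 -0.39779574  0.37433405] [[-1.31189509e-01 -9.91357188e-01  4.87493320e-04]
 [-9.54184897e-01  1.26403743e-01  2.71207072e-01]
 [-2.68924702e-01  3.51143638e-02 -9.62520902e-01]]
```

View pics/w1.png

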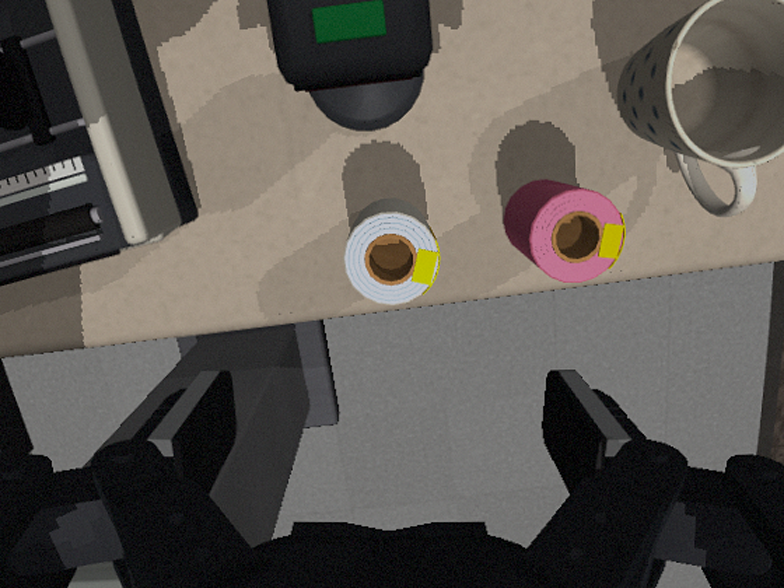

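w1 (1.4x): roll top's centre (391,258), yellow fold centred at (426,268); green display corners (313,10), (383,2), (386,33), (316,41); foot front edge near (367,130).

Run:
```python
from h import *
st=dict(position=[ 0.43673443,-0.38845033,0.24516206],tool_rot=[3.14137594,4.75256196e-04,-1.30672412e-01])
c=cam('wrist',st);t=cam('top')
g=lambda x,y:((x+.5)/1.4-.5,(y+.5)/1.4-.5)
f=lambda x,y,ox,oy:((x+.5)/7-.5+ox,(y+.5)/7-.5+oy)
for n,x,y,z in [('roll',391,258,.076),('stk',426,268,.076),('g1',313,10,.138),('g2',383,2,.138),('g3',386,33,.138),('g4',316,41,.138)]: print(n,atz(c,g(x,y),z).round(4))
print('tri roll',tri((c,g(391,258)),(t,f(226,457,325,160))))
r=atz(c,g(391,258),.076);s=atz(c,g(426,268),.076);print(np.degrees(np.arctan2(*(s-r)[[1,0]])))
G=[atz(c,g(*p),.138) for p in[(313,10),(383,2),(386,33),(316,41)]]
d=(G[0]-G[1]+G[3]-G[2]);print('scanner yaw',np.degrees(np.arctan2(-d[0],d[1])),np.mean(G,0))
```

```text
roll [ 0.4401 -0.3906  0.076 ]
stk [ 0.4315 -0.41    0.076 ]
g1 [ 0.563  -0.3737  0.138 ]
g2 [ 0.5621 -0.4029  0.138 ]
g3 [ 0.5498 -0.4026  0.138 ]
g4 [ 0.5506 -0.373   0.138 ]
tri roll [ 0.43745835 -0.39004139  0.06343857]
-113.81358142712145
scanner yaw -1.7121193778236368 [ 0.55638563 -0.38803891  0.138     ]
```

Emit:
{"method": "move_arm", "body": {
  "moves": [
    [2, -2, -50, 0],
    [2, -2, -100, 0],
    [2, -2, -150, 0],
    [2, -2, -180, 0],
    [2, -2, -195, 0],
    [2, -2, -195, 0],
    [2, -2, -195, 0]
  ]
}}

```text
clock: 2.08
position: [0.4395, -0.3908, 0.0515]
tool_rot: [3.141, -0.001, -0.132]
force: [0.6, -0.3, 0.3]
grip_width: 0.0855
finger_force: 0.0
```

Emit:
{"method": "move_arm", "body": {
  "moves": [
    [0, 0, 0, 0],
    [0, 0, 0, 0],
    [0, 0, 0, 0],
    [0, 0, 0, 0],
    [0, 0, 0, 0],
    [0, 0, 0, 0]
  ],
  "gripper": 0.5,
  "newtons": 25
}}

```text
clock: 2.82
position: [0.4395, -0.3903, 0.0511]
tool_rot: [3.141, -0.001, -0.131]
force: [-0.2, 0.5, 8.3]
grip_width: 0.0556
finger_force: 24.9
```

Emit:
{"method": "move_arm", "body": {
  "moves": [
    [0, 0, 0, 0.18],
    [0, 0, 0, 0.36],
    [0, 0, 0, 0.54],
    [0, 0, 0, 0.72],
    [0, 0, 0, 0.9],
    [0, 0, 0, 1.08],
    [0, 0, 0, 1.26],
    [0, 0, 0, 1.44],
    [0, 0, 0, 1.62],
    [0, 0, 0, 1.8],
    [0, 0, 0, 1.95],
    [0, 0, 0, 2.01]
  ]
}}

```text
clock: 4.32
position: [0.4397, -0.3907, 0.0511]
tool_rot: [3.141, 0.002, 1.882]
force: [1.0, -0.8, 6.5]
grip_width: 0.0554
finger_force: 26.2
```

Emit:
{"method": "move_arm", "body": {
  "moves": [
    [0, 0, 0, 0],
    [0, 0, 0, 0]
  ]
}}

```text
clock: 4.58
position: [0.4397, -0.3906, 0.0511]
tool_rot: [3.141, 0.002, 1.879]
force: [1.6, -0.3, 6.1]
grip_width: 0.0552
finger_force: 26.2
```

Emit:
{"method": "move_arm", "body": {
  "moves": [
    [0, 0, 0, 0],
    [0, 0, 0, 0],
    [0, 0, 0, 0],
    [0, 0, 0, 0],
    [0, 0, 0, 0],
    [0, 0, 0, 0]
  ],
  "gripper": 0.95
}}

```text
clock: 5.32
position: [0.4392, -0.3901, 0.0503]
tool_rot: [-3.142, -0.0, 1.879]
force: [0.4, -0.7, 0.1]
grip_width: 0.0812
finger_force: 0.0
```

Emit:
{"method": "move_arm", "body": {
  "moves": [
    [0, 0, 15, 0],
    [0, 0, 40, 0],
    [0, 0, 80, 0],
    [0, 0, 130, -0.15],
    [0, 0, 180, -0.3],
    [0, 0, 195, -0.45],
    [0, 0, 195, -0.6],
    [0, 0, 195, -0.75],
    [0, 0, 195, -0.9],
    [0, 0, 195, -0.9],
    [0, 0, 195, -0.9]
  ]
}}

```text
clock: 6.7
position: [0.4392, -0.39, 0.2458]
tool_rot: [3.141, -0.0, 0.983]
force: [-0.1, 0.2, 0.4]
grip_width: 0.0814
finger_force: 0.0
```

Run:
```python
from h import *
s=monitor.observe();print(s['clock'],repr(s['position']),repr(s['tool_rot']),s['qpos'].round(2))
a=grab_frame('wrist');cv2.imwrite('pics/w2.png',cv2.resize(a,None,fx=1.4,fy=1.4,interpolation=cv2.INTER_CUBIC))
cv2.imwrite('pics/t2full.png',grab_frame('top'))
```

```text
6.7 array([ 0.43922664, -0.38995418,  0.2457658 ]) array([ 3.14123641e+00, -4.48871312e-05,  9.82621836e-01]) [ 0.91  0.48 -0.4   1.69  0.22  1.01 -0.15]
```

View pics/w2.png

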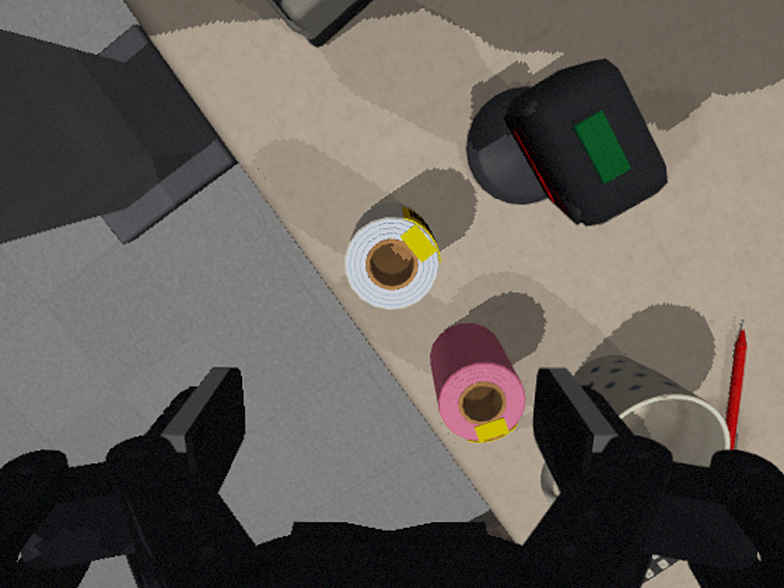

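w2: the roll stands at (391,262) with its sticker at (420,242), facing the scanner. The scanner's green display is at (603,146), corners (575,123), (601,110), (631,167), (606,182).

Run:
```python
from h import *
st=dict(position=[ 0.43922664, -0.38995418,  0.2457658 ],tool_rot=[ 3.14123641e+00, -4.48871312e-05,  9.82621836e-01])
c=cam('wrist',st)
g=lambda x,y:((x+.5)/1.4-.5,(y+.5)/1.4-.5)
A=lambda p,z:atz(c,g(*p),z)
r=A((391,262),.076);s=A((420,242),.076);print(r,s,np.degrees(np.arctan2(*(s-r)[[1,0]])))
G=[A(p,.138) for p in[(575,123),(601,110),(631,167),(606,182)]];print(np.round(G,4),np.mean(G,0))
print('head front corners',A((507,118),.138),A((585,223),.138),'foot left/top/bot',A((467,150),.01),A((520,87),.01),A((522,205),.01))
```

```text
[ 0.44137942 -0.39114285  0.076     ] [ 0.46188606 -0.39059411  0.076     ] 1.5328248276060819
[[ 0.5509 -0.3718  0.138 ]
 [ 0.5634 -0.3732  0.138 ]
 [ 0.5633 -0.4025  0.138 ]
 [ 0.5504 -0.4021  0.138 ]] [ 0.55698916 -0.38738211  0.138     ]
head front corners [ 0.52663656 -0.35359195  0.138     ] [ 0.5333097  -0.41319892  0.138     ] foot left/top/bot [ 0.51925497 -0.36781191  0.01      ] [ 0.57042838 -0.35237712  0.01      ] [ 0.531776   -0.42075051  0.01      ]
```

The roll stands free with its sticker within about 1° of the bearing to the window. Next is the printer.

Emit:
{"method": "move_arm", "body": {
  "moves": [
    [18, 37, 15, -0.13],
    [36, 73, 24, -0.26],
    [54, 110, 24, -0.39],
    [72, 146, 24, -0.52],
    [90, 183, 24, -0.65],
    [108, 220, 24, -0.78],
    [126, 256, 24, -0.88],
    [126, 256, 24, -0.88],
    [126, 256, 24, -0.88]
  ],
  "gripper": 0.45
}}

```text
clock: 7.92
position: [0.5649, -0.1346, 0.2692]
tool_rot: [3.141, 0.0, 0.1]
force: [-0.1, 0.0, 0.6]
grip_width: 0.0388
finger_force: 0.0
```

Run:
```python
from h import *
s=monitor.observe();print(s['clock'],repr(s['position']),repr(s['tool_rot']),s['qpos'].round(2),s['grip_width'])
a=grab_frame('wrist');cv2.imwrite('pics/w3.png',cv2.resize(a,None,fx=1.4,fy=1.4,interpolation=cv2.INTER_CUBIC))
```

```text
7.925 array([ 0.56487121, -0.13463487,  0.26920545]) array([3.14141141e+00, 4.41473586e-04, 1.00363713e-01]) [ 0.33  0.44 -0.28  1.68  0.14  1.04 -1.46] 0.03882997912449071
```

View pics/w3.png

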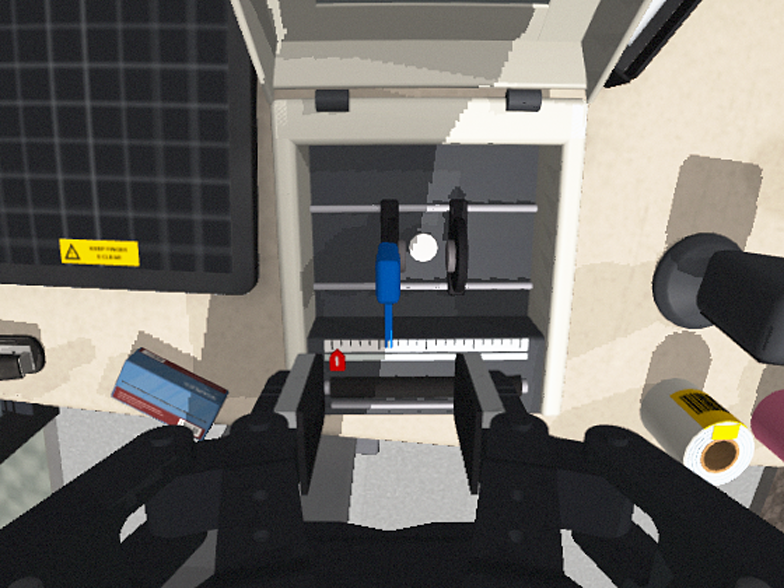

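w3 (1.4x): the tab is at about (388,275), the pointer tip at (389,346) and the red mark's point at (338,350). The image axes are aligned with the printer. I'll enlarge this area.

Run:
```python
from h import *
a=cv2.imread('pics/w3.png')
cv2.imwrite('pics/w3c.png',cv2.resize(a[230:380,310:470],None,fx=4,fy=4,interpolation=cv2.INTER_CUBIC))
```

```text
(no output)
```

View pics/w3c.png

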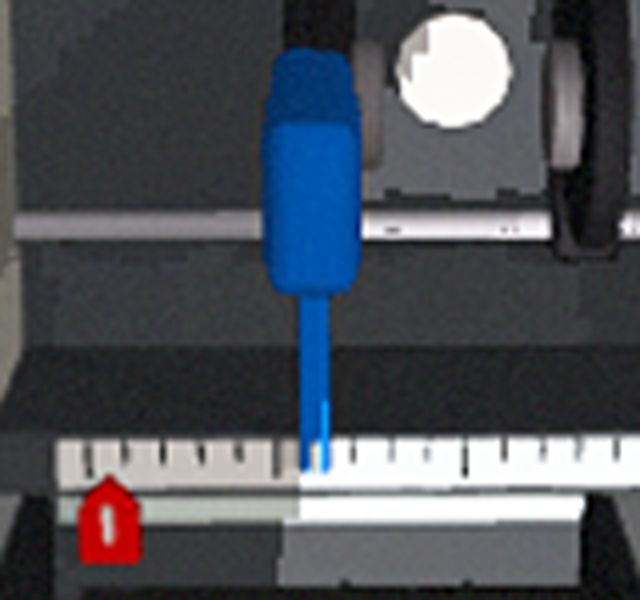

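Crop (4x): the tab's top face spans x 263–360, y 122–293, with centre (312,207). The pointer tip is at (314,470) and the red point at (110,477).

```bash
cat >> h.py <<'E'
def w3pt(x,y):
    x,y=(x+.5)/4-.5+310,(y+.5)/4-.5+230
    return ((x+.5)/1.4-.5,(y+.5)/1.4-.5)
W3=dict(position=[0.56487121,-0.13463487,0.26920545],tool_rot=[3.14141141,4.41473586e-04,1.00363713e-01])
E
python3 - <<'E'
from h import *
c=cam('wrist',W3);t=cam('top')
f=lambda x,y,ox,oy:((x+.5)/7-.5+ox,(y+.5)/7-.5+oy)
A=lambda x,y,z:atz(c,w3pt(x,y),z)
tab=A(312,207,.137);p=A(314,470,.089);r=A(110,477,.089)
print(tab,p,r)
print('tab size',A(263,207,.137)-A(360,207,.137),A(312,122,.137)-A(312,293,.137))
for z in(.137,.12,.15):print(z,np.linalg.norm(A(263,207,z)-A(360,207,z)))
s0=A(57,460,.089);s1=A(640,460,.089);d=(s0-s1)[:2];print('yaw scale',np.arctan2(-d[0],d[1]))
for yaw in(.095,.102,.11):
    y=np.array([-np.sin(yaw),np.cos(yaw)]);print(yaw,'dy ptr->red',(r-p)[:2]@y,'ptr-tab',(p-tab)[:2]@y)
print('tri tab/ptr/red',tri((c,w3pt(312,207)),(t,f(249,250,240,145))),tri((c,w3pt(314,470)),(t,f(262,388,240,145))),tri((c,w3pt(110,477)),(t,f(190,415,240,145))))
E
```

```text
[ 0.56423488 -0.13466302  0.137     ] [ 0.50855279 -0.14043857  0.089     ] [ 0.50413248 -0.10838626  0.089     ]
tab size [-0.00123838  0.01243496  0.        ] [0.0227073  0.00225263 0.        ]
0.137 0.012496470267026934
0.12 0.013309234263758562
0.15 0.011874944857761593
yaw scale 0.09887344264399617
0.095 dy ptr->red 0.032327078512095445 ptr-tab -0.00046766855372558803
0.102 dy ptr->red 0.03233580633256274 ptr-tab -7.58082599429848e-05
0.11 dy ptr->red 0.032343840822687916 ptr-tab 0.00037203550467359084
tri tab/ptr/red [ 0.56466116 -0.13409464  0.13888135] [ 0.50967064 -0.13957191  0.09201603] [ 0.49850013 -0.10698296  0.07559408]
```

Emit:
{"method": "move_arm", "body": {
  "moves": [
    [0, 0, -40, 0],
    [0, 0, -80, 0],
    [0, 0, -115, 0],
    [0, 0, -140, 0],
    [0, 0, -152, 0],
    [0, 0, -152, 0],
    [0, 0, -152, 0]
  ],
  "gripper": 0.37
}}

```text
clock: 8.85
position: [0.5656, -0.1345, 0.1183]
tool_rot: [3.141, -0.001, 0.099]
force: [0.9, -0.1, -0.1]
grip_width: 0.0316
finger_force: 0.0
```

Emit:
{"method": "move_arm", "body": {
  "moves": [
    [0, 0, 0, 0],
    [0, 0, 0, 0],
    [0, 0, 0, 0],
    [0, 0, 0, 0],
    [0, 0, 0, 0]
  ],
  "gripper": 0.05,
  "newtons": 60
}}

```text
clock: 9.48
position: [0.5656, -0.134, 0.1182]
tool_rot: [3.141, -0.001, 0.099]
force: [-1.2, 1.2, 7.7]
grip_width: 0.0112
finger_force: 58.5
```

Emit:
{"method": "move_arm", "body": {
  "moves": [
    [-0.4, 4, 0, 0],
    [-0.8, 8, 0, 0],
    [-1.2, 12, 0, 0],
    [-1.6, 16, 0, 0],
    [-2, 20, 0, 0],
    [-2.4, 24, 0, 0],
    [-2.8, 28, 0, 0],
    [-3.2, 32, 0, 0],
    [-3.2, 32, 0, 0],
    [-3.2, 32, 0, 0],
    [-3.2, 32, 0, 0]
  ]
}}

```text
clock: 10.85
position: [0.5624, -0.1041, 0.1182]
tool_rot: [3.139, -0.001, 0.098]
force: [0.5, -10.5, 4.3]
grip_width: 0.0113
finger_force: 58.6
```

Run:
```python
from h import *
s=monitor.observe();print(s['clock'],repr(s['position']),repr(s['tool_rot']),s['qpos'].round(2),s['grip_width'])
w=grab_frame('wrist');t=grab_frame('top');c=cam('wrist',s)
print(proj(c,[.504,-.1084,.089]))
r=lambda a,k:cv2.resize(a,None,fx=k,fy=k,interpolation=cv2.INTER_CUBIC)
np.save('w4.npy',w)
u,v=proj(c,[.504,-.1084,.089]).astype(int);print(u,v)
A=r(w[max(v-60,0):v+40,u-60:u+60],5); B=r(t[185:215,255:295],5)
print(A.shape)
img=np.zeros((600,800,3),np.uint8);img[:A.shape[0],:A.shape[1]]=A;img[:150,600:800]=B
cv2.imwrite('pics/w4.png',img)
```

```text
10.85 array([ 0.56239581, -0.10406809,  0.11823668]) array([ 3.13913249e+00, -1.31202173e-03,  9.76809170e-02]) [ 0.25  0.61 -0.24  1.84  0.22  0.72 -1.59] 0.011345866706509224
[273.84652995 364.24249039]
273 364
(500, 600, 3)
```

View pics/w4.png

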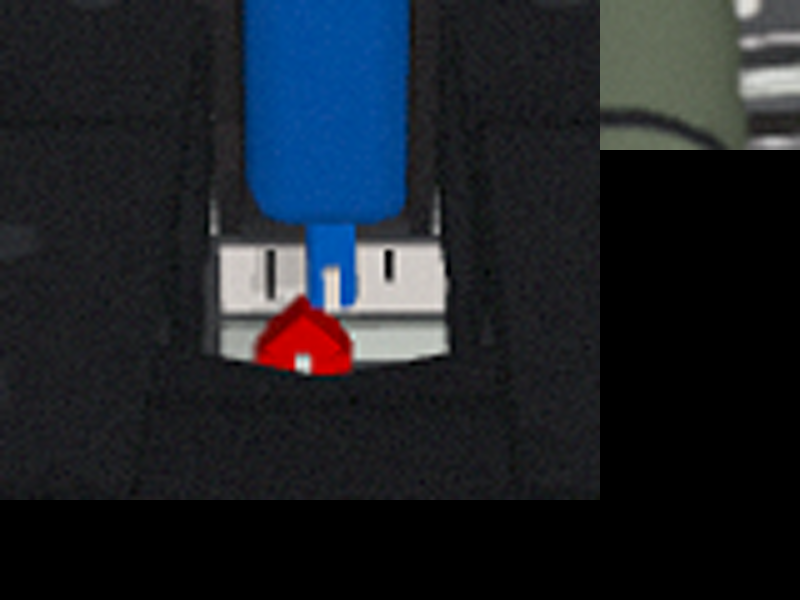

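w4 (5x): the pointer tip's centre is at x≈331 and the red mark's point at x≈304, with 9.5 px/mm. That leaves about 2.8 mm to pull.

Emit:
{"method": "move_arm", "body": {
  "moves": [
    [-0.2, 1.5, 0, 0],
    [-0.3, 3, 0, 0],
    [-0.3, 3, 0, 0],
    [-0.3, 3, 0, 0],
    [-0.3, 3, 0, 0],
    [-0.3, 3, 0, 0]
  ]
}}

```text
clock: 11.7
position: [0.5621, -0.1011, 0.1182]
tool_rot: [3.139, -0.001, 0.098]
force: [-0.4, -10.6, 5.5]
grip_width: 0.0111
finger_force: 58.6
```

Run:
```python
from h import *
s=monitor.observe();print(s['clock'],s['position'],s['tool_rot'],s['force'])
w=grab_frame('wrist')
A=cv2.resize(w[345:385,240:310],None,fx=8,fy=8,interpolation=cv2.INTER_CUBIC)
cv2.imwrite('pics/w5.png',A)
B,G,R=[w[345:385,240:310,i].astype(int) for i in range(3)]
red=(R>120)&(G<60)&(B<60);bl=(B>120)&(R<80)
for y in range(40):
    for n,m in(('r',red),('b',bl)):
        x=np.where(m[y])[0]
        if len(x): print(y,n,x.min(),x.max(),end='; ')
```

```text
11.7 [ 0.56211225 -0.10112964  0.11823452] [ 3.13907233e+00 -1.32264952e-03  9.76508670e-02] [ -0.43042014 -10.55360098   5.49433307]
0 b 25 52; 1 b 26 52; 2 b 28 49; 3 b 34 43; 4 b 34 43; 5 b 34 43; 6 b 34 43; 7 b 35 43; 8 b 34 43; 9 b 34 43; 10 b 34 43; 11 b 34 43; 12 b 34 43; 13 b 34 43; 14 b 34 43; 15 b 34 43; 16 b 34 43; 17 b 34 43; 18 b 35 43; 19 b 35 43; 20 b 36 42; 21 r 35 42; 22 r 38 44; 23 r 37 46; 24 r 36 46; 25 r 35 47; 26 r 34 47; 27 r 32 48; 28 r 31 48; 29 r 31 48; 30 r 30 48; 31 r 30 48; 32 r 30 46; 33 r 34 41;
```

View pics/w5.png

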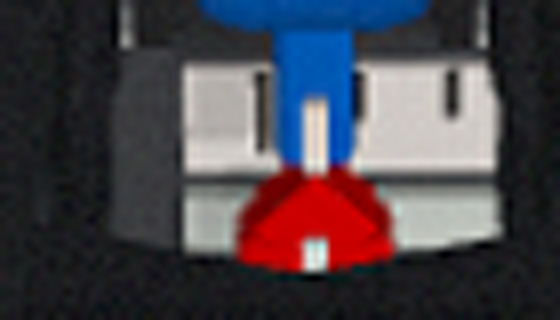

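w5: the pointer's white line and the red mark's notch are both at x≈315, so they are level. The tab is firmly held, so I'm handing in.

```bash
python3 -c "
from workcell import bot
print(bot.job_done())"
```

```text
the job is handed in; nothing more can be done
None
```

The job is handed in: the roll stands free with its yellow sticker facing the scanner window (about 1° off by my measurement), and the gripper holds the roll guide with its pointer level with the red mark to about 0.3 mm.

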